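Fit the backup battery in the router

ROBOT

A 6-joint arm with a two-finger parallel gripper is mounted at the origin on the work surface. World frame = base frame: x ahead of the robot, y to its left, z up, the work surface at z = 0. Lengths are in m, angles in rad, forces in N, time in s.
With the tool pointing down it reaches from about 0.375 to 0.975 m from the base axis. Payload 3.8 kg.
Tool frame: the origin (TCP) lies at the very end of the fingers, on their centre line; the grasp point (between the pads) lies 19 mm behind it; z points along the fingers, y is the direction in which the jaws open and shut (so a half turn about z gives the same grasp; the last joint's range is limited). The gripper opens to 85 mm and grips with 20 to 120 N. Pads are 22 mm wide; open, the fingers measure 114 mm over their backs; the gripper's body (76 mm by 85 mm) begins 54 mm behind the grasp point. The pads swing forward as they close: fully open they stand 13 mm farther back than shut.
Start: joints at [1.309, 0.264, 1.604, -0, 1.274, -0.037], TCP at [0.15, 0.658, 0.231] pointing down, gripper open.
Joint ranges: [-2.63, 2.63], [-0.94, 2.18], [0.31, 2.57], [-1.31, 4.45], [0, 2.66], [-2.55, 2.55]. Speed limits (rad/s): [2.57, 2.57, 3.14, 3.14, 3.14, 3.14].

INTERFACE

Orientations are given as a rotation vector (axis times angle).
In Python, from workcell import status, read_camera, camera_info, order gives the robot as it stands.
- The arm moves only by the tool move_arm, never from a script. Its argument "deltas" is a list of rows, each a list of 3 entries, a list of its own where there are three numbers: the turn, a rotation vector about the world's x, y, z as a fraction of full scale, then the shift along the world's x, y, z as a fraction of full scale, then the closure, from -1 (fully open) to 1 (shut), so that 0 is half open. A call has 1 to 20 rows; each row is the pose to reach, as a shift and turn from the pose commanded when the call began; what a row does not reach only later rows make up. Full scale, the value 1, is 0.1 m for a shift and pi/2 rad for a turn. A row lasts 1/8 s, in which the tool goes at most 62.5 mm and 10.7 degrees, less where a joint would pass 70% of its speed; a pose out of reach is approached as far as the arm can. A call with a number of a shift or a turn outside -1 to 1 is refused whole. A call with a gripper value outside its range is refused whole. The fingers move at their own pace and stop on an object; "grip_force" is the grip in N (left out, the last holds). Time passes only in rows, so rows that repeat a pose let the fingers close. It gives the time, the measured TCP pose, the force and the opening at its end, in the units of the state.
- status.read_state(): the state, without advancing time (a new reading comes with each control period).
- read_camera(name): name is "side" or "top"; returns (picture, depth): 384x512x3 uint8, red, green, blue; 384x512 float32, m along the optical axis (not along the pixel's ray), 0 where there is no reading.
- camera_info(name): a dict with "K" (3x3 intrinsics, pixels), "R" (3x3) and "t" (3): a world point X has camera coordinates R X + t. Camera axes: x right, y down, z forward; pixel columns grow to the right and rows downward; lengths in m; the calibration is good to about 2 mm. A picture is of the moment at which its call begins. camera_info takes no time and is no camera call.
- order.finish_job(): hands the job in, once; it reports no verdict.
The state is a dict: "time": time; "q": joint angles; "joint_vel": joint speeds; "joint_torque": joint torques, N m; "tool_pos": TCP position; "tcp_rot": TCP orientation; "wrist_force": force on the tool from outside, world axes, zero at the start; "torque": the same for the moment, N m; "width": opening from 0.0 (shut) to 1.0 (fully open).
Only numpy, scipy, OpenCV 4.12 (cv2) and the standard library are available. Lean on these libraries where they do the work, as an engineer would, in place of code of your own. Each camera call takes 0.05 s, during which the arm holds its last target. There are 200 camera calls.

TASK

Fit the router's backup battery: press on the flush cover in the router's top and slide it fully open, gently lay the charged pack (green top) on the bay floor between the two blue ribs, green side up, then slide the cover fully shut again. Leave the spent red-topped pack, the power adapter and the screwdriver where they are.

Things in the scene. Friction and masses are not known exactly. Their poses are not given: they have to be found in the camera images.
- cover (a joint): Position of the sliding cover in m: 0 = fully shut (over the bay), 0.088 = fully open; it starts shut or ajar by up to 10 mm. The cover moves level, along the case's -y, as the value grows. It has no spring, resists with about 1.2 N and stays where it is left.
- cover_pad (a point): Centre of the upper face of the router's flush sliding cover, moving with it: a grey plate 86 mm (x) by 94 mm (y), 4 mm thick, with a black ribbed rubber patch 50 by 56 mm in its middle. No handle; it cannot be pushed down. Upper face 52 mm above the table, level with the case's top. Axes as the router's; it opens towards -y.
- router: Black router case, 160 mm (x) by 250 mm (y) by 52 mm high, fixed to the table and turned up to 0.35 rad. Origin: centre of its underside; x towards the yellow sockets (far side), z up. Two black antennas lean outwards from its two far corners, up to 110 mm above the table. The battery bay is in its +y half.
- bay_floor (a point): Centre of the white bay floor under the shut cover, 18 mm above the table, 34 mm below the case's top. Axes as the router's. Bay 80 mm (x) by 76 mm (y), wholly clear when the cover is open. Two blue ribs, 5 mm high, 3 mm thick, run along y, 38 mm apart inside, centred here; the pack lies between them, long side along y. The shut cover's underside is 30 mm above this floor.
- charged_mid (a point): Centre of the charged battery pack, a loose block 30 mm (x) by 60 mm (y) by 26 mm high, about 90 g, white with a green top 5 mm thick; this point is 13 mm above its underside. Stands green side up on the table to the robot's left, z up, turned up to 0.6 rad. It may have changed places with the spent pack.
- spent_mid (a point): Centre of the spent battery pack: same block with a red top. To be left alone.
- adapter_mid (a point): Centre of a loose black power adapter, 75 by 45 by 30 mm, with two steel prongs. To be left alone.
- driver: Loose screwdriver with a red handle, 180 mm long, lying on the table to the left of the packs, pointing away from the robot; origin in its middle. To be left alone.
There are look-alikes about, which are no part of the job. What is shaped like the part that bears charged_mid but pink or purple is not meant.

How it is judged:
By the outcome, as a careful person would: the job done as asked, in the order asked, and still so for the second after the job is handed in, with the robot touching nothing.
It also fails if it takes over 64 s, if anything falls off the work surface, if the arm or the gripper's body presses on something with over 40 N, if the wrist force passes 120 N, or if a joint passes its speed limit or range.

## Working session

There is one attempt and no reset: what is moved stays moved. The work goes in short steps, Python scripts to look and compute and a tool call to move; the robot and the scene stay as the last step left them, time stands still between calls to the robot, and variables do not carry over. Pictures are saved under pics/ and viewed, about 8 in all and at most 12, crops included, and the job is handed in when it is done.

Besides the shell and the picture viewer there is one more tool, called after "Request:" in YAML: its name, and indented under it one key for each argument. move_arm: Moves the arm, as the interface text tells. Its arguments: {"type":"object","properties":{"deltas":{"type":"array","items":{"type":"array"}},"grip_force":{"type":"number"}},"required":["deltas"]}

```bash
mkdir -p pics; cat > h.py <<'E'
import numpy as np,cv2
from workcell import status, read_camera, camera_info, order
def cloud(n):
    p,d=read_camera(n);c=camera_info(n);K,R,t=map(np.array,(c['K'],c['R'],c['t']))
    v,u=np.mgrid[:384,:512]
    X=np.stack([(u-K[0,2])/K[0,0]*d,(v-K[1,2])/K[1,1]*d,d],-1)
    W=(X-t.ravel())@R
    W[d==0]=np.nan
    return p,W
def save(n,p): cv2.imwrite('pics/'+n,np.ascontiguousarray(p[...,::-1]))
E
python3 - <<'E'
from h import *
a,W=cloud('top');b,V=cloud('side')
np.savez('a.npz',a=a,W=W,b=b,V=V)
save('both.png',cv2.resize(np.vstack([a,b]),None,fx=.78,fy=.78) )
save('top.png',cv2.resize(a,(800,600)))
s=status.read_state();print({k:np.round(v,3) for k,v in s.items()})
E
```

```text
{'time': np.float64(0.1), 'q': array([ 1.309,  0.265,  1.605, -0.   ,  1.274, -0.037]), 'joint_vel': array([-0.002, -0.002, -0.004, -0.   , -0.   ,  0.001]), 'joint_torque': array([-0.0000e+00, -5.1671e+01, -3.6859e+01, -0.0000e+00,  6.0000e-03,
        0.0000e+00]), 'tool_pos': array([0.15 , 0.657, 0.23 ]), 'tcp_rot': array([-3.520e-01, -3.121e+00,  3.000e-03]), 'wrist_force': array([ 0.656, -1.79 , -0.432]), 'torque': array([ 0.034,  0.005, -0.007]), 'width': np.float64(1.002)}
```

View pics/top.png

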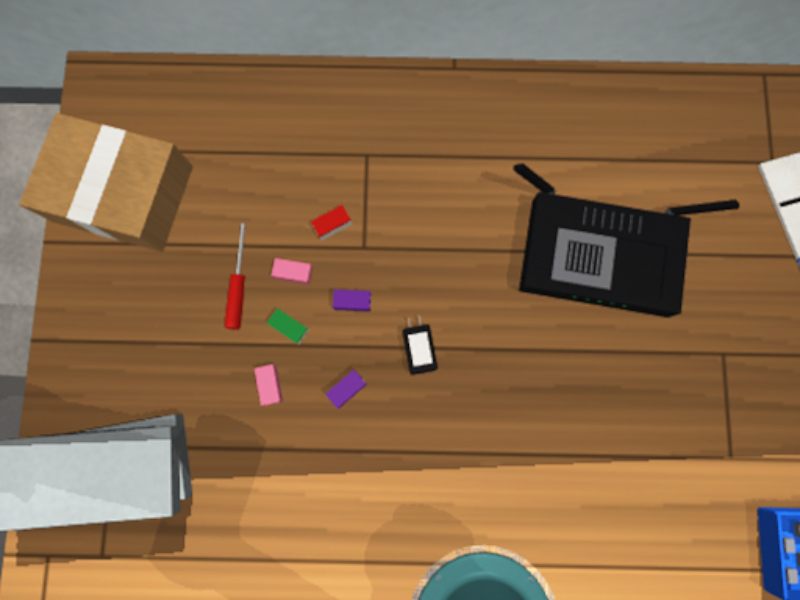

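View pics/both.png

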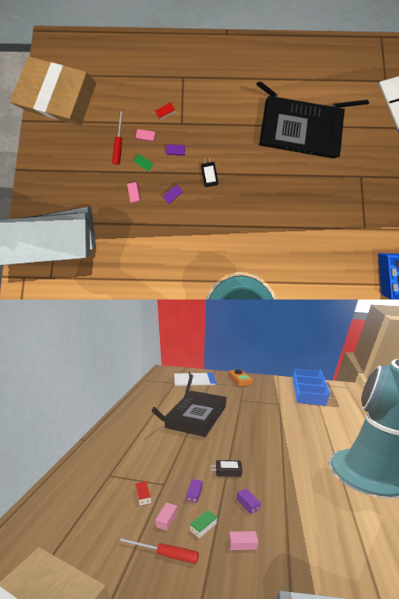

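The top view shows the green-topped pack at (287,325), the red pack at (330,221), pink look-alikes at (291,270) and (267,384), and purple ones at (351,300) and (346,388). Only the green one fits the charged pack. The router cover is at (583,259). I'll measure these and confirm the pack in an enlarged crop.

```bash
python3 - <<'E'
from h import *
z=np.load('a.npz');a,W,b,V=[z[k] for k in 'aWbV']
def seg(p,X,lo,hi,zr,name,box=None):
    h=cv2.cvtColor(p,cv2.COLOR_RGB2HSV)
    m=cv2.inRange(h,lo,hi)>0
    m&=(X[...,2]>zr[0])&(X[...,2]<zr[1])
    if box: 
        k=np.zeros_like(m);k[box[1]:box[3],box[0]:box[2]]=1;m&=k
    P=X[m];r=cv2.minAreaRect((P[:,:2]*1000).astype(np.float32))
    print(name,len(P),'mean',P.mean(0).round(4),'med z',np.median(P[:,2]).round(4),'rect',np.round(r[0],1),np.round(r[1],1),round(r[2],1)); return m,P
for n,p,X in(('top',a,W),('side',b,V)):
    seg(p,X,(45,100,50),(75,255,255),(.018,.04),n+' green')
    seg(p,X,(0,0,70),(180,60,180),(.045,.06),n+' cover', (330,130,420,200) if n=='top' else (200,90,310,190))
    m,P=seg(p,X,(0,0,0),(180,80,255),(.046,.058),n+' routertop',(320,110,460,210) if n=='top' else (190,80,310,190))
for n,bx in(('red',(195,125,230,155)),('purp',(205,180,245,202)),('pink',(170,160,205,185)),('driver',(140,140,160,215)),('adapter',(255,200,285,242))):
    P=W[bx[1]:bx[3],bx[0]:bx[2]].reshape(-1,3);P=P[P[:,2]>.012]
    r=cv2.minAreaRect((P[:,:2]*1000).astype(np.float32));print(n,np.round(r[0]),np.round(r[1]),round(r[2]),'zmax',P[:,2].max().round(3))
c=np.hstack([cv2.resize(a[150:270,140:290],(400,320)),cv2.resize(b[240:360,180:330],(400,320))])
save('crop.png',np.vstack([c,np.hstack([cv2.resize(a[110:210,325:450],(400,280)),cv2.resize(b[90:190,190:315],(400,280))])]))
E
```

```text
top green 279 mean [0.4542 0.3068 0.0248] med z 0.0247 rect [469.3  60.2] [ 52.4 580.8] 3.6
top cover 1037 mean [ 0.567  -0.1568  0.0511] med z 0.0511 rect [ 567.6 -157.5] [97.7 87.5] 81.7
top routertop 5810 mean [ 0.5797 -0.1936  0.0505] med z 0.0507 rect [ 587.9 -195.3] [257.7 176.6] 81.2
side green 445 mean [0.4533 0.3238 0.0243] med z 0.0244 rect [453.5 322.4] [60. 31.] 58.2
side cover 568 mean [ 0.5753 -0.1574  0.0498] med z 0.05 rect [ 587.  -213.7] [136.  228.9] 1.9
side routertop 2001 mean [ 0.5839 -0.1757  0.0496] med z 0.0498 rect [ 587.2 -191.4] [273.7 178.1] 82.2
red [632. 256.] [32. 60.] 30 zmax 0.029
purp [499. 217.] [60. 31.] 89 zmax 0.029
pink [546. 318.] [61. 31.] 82 zmax 0.029
driver [539. 408.] [ 25. 179.] 88 zmax 0.029
adapter [426. 106.] [88. 45.] 11 zmax 0.033
```

View pics/crop.png

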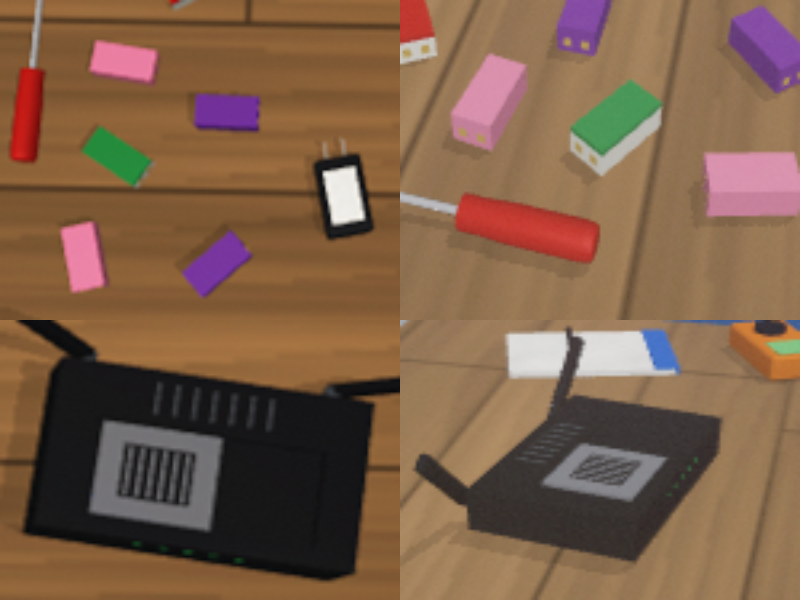

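The crop confirms the green-topped white pack (its white body with a green top shows in the side view). The pinks and purples are decoys in solid colours. I'll make one test move before the rest of the traverse.

Request:
move_arm:
  deltas:
    - [[0,0,-0.05],[0.23,-0.45,-0.06],1]
    - [[0,0,-0.106],[0.464,-0.907,-0.11],1]
    - [[0,0,-0.106],[0.464,-0.907,-0.11],1]
  grip_force: 40

```text
time: 0.48
tool_pos: [0.1976, 0.5636, 0.2186]
tcp_rot: [-0.615, -3.081, 0.007]
wrist_force: [-0.7, 0.1, -0.1]
width: 0.376
```

Request:
move_arm:
  deltas:
    - [[0,0,-0.05],[0.23,-0.45,-0.06],1]
    - [[0,0,-0.106],[0.464,-0.907,-0.11],1]
    - [[0,0,-0.106],[0.464,-0.907,-0.11],1]

```text
time: 0.85
tool_pos: [0.2438, 0.4744, 0.2085]
tcp_rot: [-0.869, -3.019, 0.003]
wrist_force: [-0.2, 0.5, 0.1]
width: 0.004
```

Request:
move_arm:
  deltas:
    - [[0,0,-0.05],[0.23,-0.45,-0.06],1]
    - [[0,0,-0.106],[0.464,-0.907,-0.11],1]
    - [[0,0,-0.106],[0.464,-0.907,-0.11],1]

```text
time: 1.23
tool_pos: [0.2903, 0.3849, 0.1981]
tcp_rot: [-1.116, -2.936, 0.001]
wrist_force: [-0.1, 0.9, 1.3]
width: -0.001
```

Request:
move_arm:
  deltas:
    - [[0,0,-0.05],[0.23,-0.45,-0.06],1]
    - [[0,0,-0.106],[0.464,-0.907,-0.11],1]
    - [[0,0,-0.106],[0.464,-0.907,-0.11],1]

```text
time: 1.6
tool_pos: [0.337, 0.2949, 0.1874]
tcp_rot: [-1.356, -2.834, -0.001]
wrist_force: [-0.2, -0.0, -0.4]
width: -0.006
```

Request:
move_arm:
  deltas:
    - [[0,0,-0.05],[0.23,-0.45,-0.06],1]
    - [[0,0,-0.106],[0.464,-0.907,-0.11],1]
    - [[0,0,-0.106],[0.464,-0.907,-0.11],1]

```text
time: 1.98
tool_pos: [0.3838, 0.2045, 0.1765]
tcp_rot: [1.587, 2.711, 0.001]
wrist_force: [-0.2, 0.6, -0.3]
width: 0.001
```

Request:
move_arm:
  deltas:
    - [[0,0,-0.05],[0.23,-0.45,-0.06],1]
    - [[0,0,-0.106],[0.464,-0.907,-0.11],1]
    - [[0,0,-0.106],[0.464,-0.907,-0.11],1]

```text
time: 2.35
tool_pos: [0.4304, 0.1141, 0.1656]
tcp_rot: [1.806, 2.57, 0.002]
wrist_force: [-0.0, 1.0, 0.5]
width: 0.003
```

Request:
move_arm:
  deltas:
    - [[0,0,-0.05],[0.23,-0.45,-0.06],1]
    - [[0,0,-0.106],[0.464,-0.907,-0.11],1]
    - [[0,0,-0.106],[0.464,-0.907,-0.11],1]

```text
time: 2.72
tool_pos: [0.477, 0.0237, 0.1545]
tcp_rot: [2.012, 2.412, 0.002]
wrist_force: [-0.4, 1.2, -1.2]
width: 0.0
```

Request:
move_arm:
  deltas:
    - [[0,0,-0.05],[0.23,-0.45,-0.06],1]
    - [[0,0,-0.106],[0.464,-0.907,-0.11],1]
    - [[0,0,-0.106],[0.464,-0.907,-0.11],1]

```text
time: 3.1
tool_pos: [0.5234, -0.0668, 0.1434]
tcp_rot: [2.205, 2.237, 0.002]
wrist_force: [-0.3, 0.7, 0.0]
width: 0.001
```

Request:
move_arm:
  deltas:
    - [[0,0,-0.05],[0.22,-0.45,-0.3],1]
    - [[0,0,-0.103],[0.44,-0.905,-0.6],1]
    - [[0,0,-0.103],[0.44,-0.905,-0.8],1]
    - [[0,0,-0.103],[0.44,-0.905,-0.8],1]
    - [[0,0,-0.103],[0.44,-0.905,-0.8],1]

```text
time: 3.72
tool_pos: [0.5657, -0.1558, 0.064]
tcp_rot: [-2.376, -2.055, -0.001]
wrist_force: [-0.4, -0.3, -0.6]
width: 0.002
```

Request:
move_arm:
  deltas:
    - [[0,0,0],[0,0,-0.05],1]
    - [[0,0,0],[0,0,-0.08],1]
    - [[0,0,0],[0,0,-0.1],1]
    - [[0,0,0],[0,0,-0.1],1]

```text
time: 4.22
tool_pos: [0.5655, -0.1581, 0.0532]
tcp_rot: [-2.379, -2.051, 0.0]
wrist_force: [0.6, 0.0, 0.2]
width: -0.001
```

Request:
move_arm:
  deltas:
    - [[0,0,0],[0,0,-0.01],1]
    - [[0,0,0],[0,0,-0.02],1]
    - [[0,0,0],[0,0,-0.02],1]

```text
time: 4.6
tool_pos: [0.5658, -0.1583, 0.052]
tcp_rot: [2.379, 2.051, -0.0]
wrist_force: [-1.8, 0.1, 4.7]
width: 0.0
```

Request:
move_arm:
  deltas:
    - [[0,0,0],[0,0,-0.01],1]
    - [[0,0,0],[0,0,-0.01],1]

```text
time: 4.85
tool_pos: [0.5659, -0.1583, 0.052]
tcp_rot: [2.379, 2.051, -0.0]
wrist_force: [-4.2, 1.1, 10.3]
width: 0.001
```

Request:
move_arm:
  deltas:
    - [[0,0,0],[-0.015,-0.1,0],1]
    - [[0,0,0],[-0.03,-0.2,0],1]
    - [[0,0,0],[-0.045,-0.3,0],1]
    - [[0,0,0],[-0.045,-0.3,0],1]

```text
time: 5.35
tool_pos: [0.5609, -0.1892, 0.052]
tcp_rot: [2.38, 2.051, -0.002]
wrist_force: [-6.0, 0.6, 10.6]
width: 0.001
```

Request:
move_arm:
  deltas:
    - [[0,0,0],[-0.022,-0.15,0],1]
    - [[0,0,0],[-0.045,-0.3,0],1]
    - [[0,0,0],[-0.067,-0.45,0],1]
    - [[0,0,0],[-0.067,-0.45,0],1]

```text
time: 5.85
tool_pos: [0.5537, -0.2346, 0.052]
tcp_rot: [-2.38, -2.05, 0.003]
wrist_force: [-6.5, -0.7, 11.7]
width: 0.001
```

```bash
python3 - <<'E'
from h import *
a,W=cloud('top')
save('t2.png',cv2.resize(a[110:210,320:470],(780,520)))
E
```

```text
(no output)
```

View pics/t2.png

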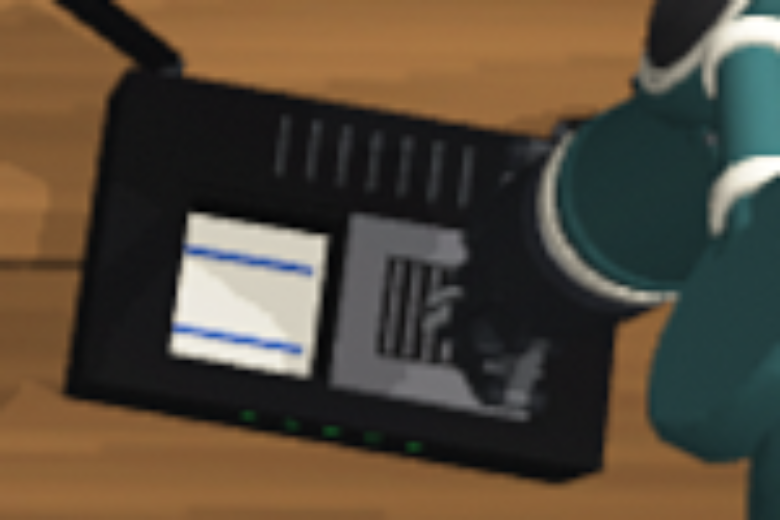

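The cover slides with the tool: bay ribs are at crop (250,262) and (237,340), and the plate is at (400,300). I'll push on to the end stop.

Request:
move_arm:
  deltas:
    - [[0,0,0],[-0.007,-0.05,0],1]
    - [[0,0,0],[-0.014,-0.1,0],1]
    - [[0,0,0],[-0.018,-0.12,0],1]
    - [[0,0,0],[-0.018,-0.12,0],1]

```text
time: 6.4
tool_pos: [0.5539, -0.2443, 0.052]
tcp_rot: [2.38, 2.05, 0.004]
wrist_force: [-0.7, 5.9, 9.9]
width: 0.001
```

Request:
move_arm:
  deltas:
    - [[0,0,0],[-0.003,-0.02,0],1]
    - [[0,0,0],[-0.003,-0.02,0],1]

```text
time: 6.65
tool_pos: [0.5538, -0.2462, 0.052]
tcp_rot: [2.38, 2.05, 0.004]
wrist_force: [-0.1, 5.9, 8.7]
width: -0.001
```

Request:
move_arm:
  deltas:
    - [[0,0,0],[0,0.02,0.0],1]
    - [[0,0,0],[0,0.03,0.3],1]
    - [[0,0,0],[0,0.03,0.6],1]

```text
time: 7.02
tool_pos: [0.5519, -0.2438, 0.1103]
tcp_rot: [-2.378, -2.05, 0.001]
wrist_force: [0.2, -0.3, -0.8]
width: 0.002
```

Request:
move_arm:
  deltas:
    - [[0,0,0],[-0.2,0.5,0.2],0.2]
    - [[0,0,0],[-0.2,1.0,0.5],-0.3]
    - [[0,0,0],[-0.2,1.0,0.6],-0.3]

```text
time: 7.4
tool_pos: [0.5332, -0.1418, 0.1724]
tcp_rot: [2.374, 2.054, 0.004]
wrist_force: [1.0, -0.2, 1.1]
width: 0.633
```

Request:
move_arm:
  deltas:
    - [[0,0,-0.05],[-0.1,0.5,0],-0.3]
    - [[0,0,-0.1],[-0.1,1.0,0],-0.3]
    - [[0,0,-0.1],[-0.1,1.0,0],-0.3]

```text
time: 7.78
tool_pos: [0.5222, -0.0423, 0.1699]
tcp_rot: [-2.53, -1.862, 0.0]
wrist_force: [-0.6, -0.5, -0.3]
width: 0.655
```

```bash
python3 - <<'E'
from h import *
a,W=cloud('top')
save('t3.png',np.vstack([cv2.resize(a[110:210,320:470],(600,400))]))
h=cv2.cvtColor(a,cv2.COLOR_RGB2HSV)
k=np.zeros(a.shape[:2],bool);k[120:210,330:450]=1
def rep(m,n):
    P=W[m&k];P=P[np.isfinite(P[:,0])];r=cv2.minAreaRect((P[:,:2]*1000).astype(np.float32))
    print(n,len(P),np.median(P[:,2]).round(4),np.round(r[0],1),np.round(r[1],1),round(r[2],1))
rep((cv2.inRange(h,(100,120,60),(130,255,255))>0)&(W[...,2]<.04),'ribs')
rep((W[...,2]<.026)&(W[...,2]>.01)&(cv2.inRange(h,(0,0,130),(180,70,255))>0),'white floor')
rep((W[...,2]>.046)&(W[...,2]<.056)&(cv2.inRange(h,(0,0,70),(180,60,180))>0),'cover')
rep((W[...,2]>.046)&(W[...,2]<.056),'top')
print(status.read_state()['tool_pos'],status.read_state()['tcp_rot'])
E
```

```text
ribs 1 0.0207 [ 543.4 -175. ] [0. 0.] 0.0
white floor 110 0.0184 [ 562.5 -175.3] [20.2 46.7] 83.1
cover 1028 0.0512 [ 552.1 -202.3] [100.4 234. ] 3.3
top 2605 0.0512 [ 579.8 -195.7] [251.2 159.1] 80.7
[ 0.52240538 -0.04375942  0.16994788] [ 2.52989415e+00  1.86191550e+00 -9.60881492e-04]
```

View pics/t3.png

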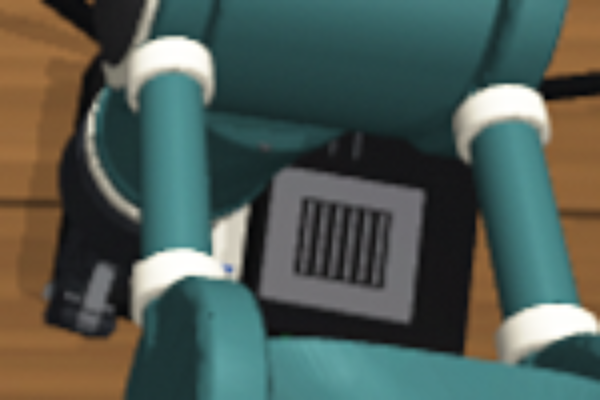

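The cover is against its stop (the force rose and the finger slipped), and the plate is at crop (345,245). Next I go over the pack.

Request:
move_arm:
  deltas:
    - [[0,0,-0.02],[-0.085,0.45,0],-0.3]
    - [[0,0,-0.04],[-0.172,0.915,0],-0.3]
    - [[0,0,-0.04],[-0.172,0.915,0],-0.3]

```text
time: 8.2
tool_pos: [0.505, 0.048, 0.1699]
tcp_rot: [-2.588, -1.781, 0.001]
wrist_force: [-0.6, -0.2, -1.3]
width: 0.648
```

Request:
move_arm:
  deltas:
    - [[0,0,-0.02],[-0.085,0.45,0],-0.3]
    - [[0,0,-0.04],[-0.172,0.915,0],-0.3]
    - [[0,0,-0.04],[-0.172,0.915,0],-0.3]

```text
time: 8.57
tool_pos: [0.4884, 0.1393, 0.1701]
tcp_rot: [2.642, 1.699, 0.0]
wrist_force: [-0.1, -0.3, 0.2]
width: 0.648
```

Request:
move_arm:
  deltas:
    - [[0,0,-0.02],[-0.085,0.45,0],-0.3]
    - [[0,0,-0.04],[-0.172,0.915,0],-0.3]
    - [[0,0,-0.04],[-0.172,0.915,0],-0.3]

```text
time: 8.95
tool_pos: [0.4716, 0.2306, 0.1702]
tcp_rot: [2.694, 1.615, 0.0]
wrist_force: [-0.0, 0.2, -0.2]
width: 0.649
```

Request:
move_arm:
  deltas:
    - [[0,0,-0.02],[-0.085,0.45,0],-0.3]
    - [[0,0,-0.04],[-0.172,0.915,0],-0.3]
    - [[0,0,-0.04],[-0.172,0.915,-0.5],-0.3]
    - [[0,0,-0.04],[-0.172,0.915,-0.8],-0.3]
    - [[0,0,-0.04],[-0.172,0.915,-0.8],-0.3]
    - [[0,0,-0.04],[-0.172,0.915,-0.8],-0.3]

```text
time: 9.7
tool_pos: [0.4553, 0.321, 0.0913]
tcp_rot: [2.747, 1.524, 0.002]
wrist_force: [1.2, 0.3, 0.5]
width: 0.648
```

```bash
python3 - <<'E'
from h import *
a,W=cloud('top');b,V=cloud('side')
np.savez('b.npz',a=a,W=W,b=b,V=V)
save('t4.png',np.hstack([cv2.resize(a[110:210,320:470],(420,400)),cv2.resize(b[240:360,180:330],(380,400))]))
h=cv2.cvtColor(a,cv2.COLOR_RGB2HSV)
k=np.zeros(a.shape[:2],bool);k[120:205,330:450]=1
def rep(m,n):
    P=W[m&k];P=P[np.isfinite(P[:,0])];r=cv2.minAreaRect((P[:,:2]*1000).astype(np.float32))
    print(n,len(P),np.median(P[:,2]).round(4),np.round(r[0],1),np.round(r[1],1),round(r[2],1)); return P
P=rep((cv2.inRange(h,(100,90,60),(130,255,255))>0)&(W[...,2]<.04),'ribs')
t=np.radians(-8.5);Rt=np.array([[np.cos(t),np.sin(t)],[-np.sin(t),np.cos(t)]])
# rib fit: split by router-x
q=P[:,:2]@Rt.T; s=q[:,0]>q[:,0].mean()
for m in(s,~s):
    f=np.polyfit(q[m,1],q[m,0],1);print('rib',m.sum(),q[m].mean(0).round(4),'slope deg',np.degrees(-f[0]).round(2)-8.5)
rep((W[...,2]<.026)&(W[...,2]>.01)&(cv2.inRange(h,(0,0,110),(180,70,255))>0),'white')
C=rep((W[...,2]>.046)&(W[...,2]<.056)&(cv2.inRange(h,(0,0,70),(180,60,180))>0),'cover')
rep((W[...,2]>.046)&(W[...,2]<.056),'top')
print(status.read_state()['tool_pos'],status.read_state()['tcp_rot'])
E
```

```text
ribs 55 0.0208 [ 569.  -147.6] [63.8 43.1] 79.6
rib 28 [ 0.6052 -0.0618] slope deg -9.48
rib 27 [ 0.5641 -0.0624] slope deg -9.870000000000001
white 670 0.0175 [ 573.9 -151.9] [70.  73.3] 80.5
cover 1038 0.0512 [ 561.6 -196.7] [176.4  88. ] 80.6
top 5219 0.051 [ 588.8 -201.1] [259.2 179.1] 80.8
[0.45559077 0.32192826 0.09232736] [-2.74669408 -1.52487337 -0.00558098]
```

View pics/t4.png

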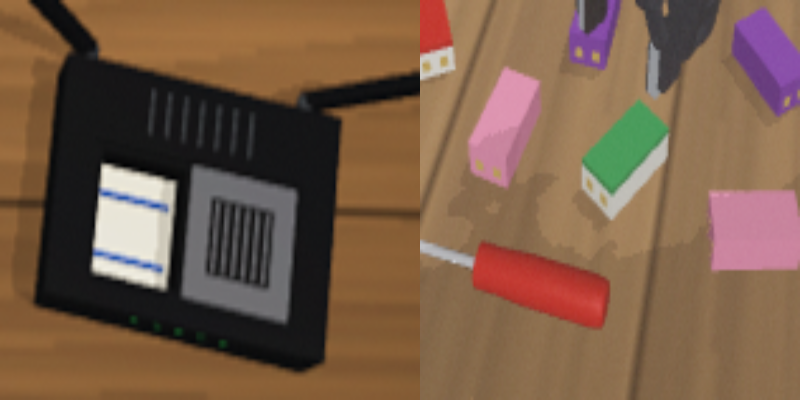

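Bay open, ribs visible at crop (135,200) and (127,262), and the cover is at (240,245). I'll pin down the cover's open position and the bay centre before moving on.

```bash
python3 - <<'E'
from h import *
def cover(a,W,n):
    h=cv2.cvtColor(a,cv2.COLOR_RGB2HSV)
    m=((W[...,2]>.046)&(W[...,2]<.056)&(cv2.inRange(h,(0,0,70),(180,60,180))>0)).astype(np.uint8)
    m[:120]=0;m[:, :330]=0
    m=cv2.morphologyEx(m,cv2.MORPH_OPEN,np.ones((3,3)))
    N,l,s,c=cv2.connectedComponentsWithStats(m);i=1+s[1:,4].argmax()
    P=W[l==i];r=cv2.minAreaRect((P[:,:2]*1000).astype(np.float32));print(n,len(P),np.round(r[0],1),np.round(r[1],1),round(r[2],2));return np.array(r[0])
z=np.load('a.npz');c0=cover(z['a'],z['W'],'before')
z=np.load('b.npz');c1=cover(z['a'],z['W'],'open')
d=c0-c1;print('travel',np.linalg.norm(d).round(1),'dir deg',np.degrees(np.arctan2(d[0],d[1])).round(2))
for yw in(8.5,9.2):
    u=np.array([np.sin(np.radians(yw)),np.cos(np.radians(yw))]);print('shut centre',yw,(c1+88*u).round(1))
W=z['W'];a=z['a'];t=np.radians(-9.2)
E=np.array([[np.cos(t),np.sin(t)],[-np.sin(t),np.cos(t)]]) # world->router dirs
q=W[...,:2]@E.T
h=cv2.cvtColor(a,cv2.COLOR_RGB2HSV)
k=np.zeros(a.shape[:2],bool);k[120:205,330:400]=1
m=k&(W[...,2]<.026)&(W[...,2]>.01)&((cv2.inRange(h,(0,0,110),(180,70,255))>0)|(cv2.inRange(h,(100,90,60),(130,255,255))>0))
Q=q[m];print('floor q pct',np.percentile(Q,[1,50,99],axis=0).round(4).tolist())
print('shut q',((E@(c1/1000)).round(4)+[0,.088]),'top cam pos',-np.array(camera_info('top')['R']).T@np.array(camera_info('top')['t']))
mr=k&(cv2.inRange(h,(100,90,60),(130,255,255))>0)&(W[...,2]<.04)
Q=q[mr];s=Q[:,0]>Q[:,0].mean();print('ribs q',np.median(Q[s],0),np.median(Q[~s],0),Q.min(0),Q.max(0))
# green pack from saved side/top
for n,p,X in(('top',z['a'],z['W']),('side',z['b'],z['V'])):
    h=cv2.cvtColor(p,cv2.COLOR_RGB2HSV);m=((cv2.inRange(h,(45,100,50),(75,255,255))>0)&(X[...,2]>.02)&(X[...,2]<.032)&(X[...,1]>.25)&(X[...,1]<.4))
    P=X[m]
    if len(P)>5:r=cv2.minAreaRect((P[:,:2]*1000).astype(np.float32));print(n,len(P),np.round(r[0],1),np.round(r[1],1),r[2])
z=np.load('a.npz');p,X=z['a'],z['W'];h=cv2.cvtColor(p,cv2.COLOR_RGB2HSV);m=((cv2.inRange(h,(45,100,50),(75,255,255))>0)&(X[...,2]>.02)&(X[...,2]<.032)&(X[...,1]>.25)&(X[...,1]<.4))
P=X[m];r=cv2.minAreaRect((P[:,:2]*1000).astype(np.float32));print('top0',len(P),np.round(r[0],1),np.round(r[1],1),r[2])
E
```

```text
before 860 [ 567.6 -157.5] [97.7 87.5] 81.67
open 833 [ 555.  -236.3] [95.8 88. ] 81.07
travel 79.8 dir deg 9.09
shut centre 8.5 [ 568.  -149.2]
shut centre 9.2 [ 569.  -149.4]
floor q pct [[0.5551, -0.0925], [0.59, -0.0586], [0.6261, -0.024]]
shut q [ 0.5856 -0.0565] top cam pos [0.33435505 0.13500335 0.96052305]
ribs q [ 0.60589762 -0.05444484] [ 0.5646557  -0.05496281] [ 0.56350623 -0.08702749] [ 0.60752787 -0.02324722]
side 446 [453.2 322.3] [60.1 30.6] 58.3054313659668
top0 266 [453.5 320. ] [59.1 28.5] 57.7889518737793
```

Request:
move_arm:
  deltas:
    - [[0,0,0],[-0.02,0,-0.3],-0.3]
    - [[0,0,0],[-0.02,0,-0.6],-0.3]
    - [[0,0,0],[-0.02,0,-0.75],-0.3]
    - [[0,0,0],[-0.02,0,-0.83],-0.3]
    - [[0,0,0],[-0.02,0,-0.83],-0.3]

```text
time: 10.42
tool_pos: [0.452, 0.3221, 0.0077]
tcp_rot: [-2.746, -1.526, -0.001]
wrist_force: [-0.8, 0.0, -0.3]
width: 0.652
```

Request:
move_arm:
  deltas:
    - [[0,0,0],[0,0,0],0.1]
    - [[0,0,0],[0,0,0],0.4]
    - [[0,0,0],[0,0,0],0.7]
    - [[0,0,0],[0,0,0],1]
    - [[0,0,0],[0,0,0],1]
  grip_force: 30

```text
time: 11.05
tool_pos: [0.4526, 0.3226, 0.0086]
tcp_rot: [-2.746, -1.526, -0.004]
wrist_force: [0.4, -0.2, 6.4]
width: 0.343
```

Request:
move_arm:
  deltas:
    - [[0,0,0],[0,0,0.2],1]
    - [[0,0,0],[0,0,0.5],1]
    - [[0,0,0],[0,0,1],1]
    - [[0,0,0],[0,0,1],1]

```text
time: 11.55
tool_pos: [0.4545, 0.3239, 0.1118]
tcp_rot: [-2.745, -1.526, -0.014]
wrist_force: [0.6, 0.0, -1.9]
width: 0.343
```

```bash
python3 - <<'E'
from h import *
b,V=cloud('side')
save('t5.png',cv2.resize(b[200:360,180:340],(600,600)))
s=status.read_state();print(s['width'],s['tool_pos'],s['tcp_rot'],s['wrist_force'])
h=cv2.cvtColor(b,cv2.COLOR_RGB2HSV);m=(cv2.inRange(h,(45,100,50),(75,255,255))>0)&(V[...,2]>.03)&(V[...,1]>.2)
P=V[m];print(len(P),P.mean(0),np.percentile(P[:,2],[5,50,95]))
E
```

```text
0.34644630274328453 [0.45284783 0.32278415 0.1093002 ] [-2.74566745 -1.52607683 -0.00675845] [ 0.78291907  0.48809196 -1.95792377]
305 [0.46168111 0.33419758 0.12757825] [0.1255156  0.12775091 0.12890669]
```

View pics/t5.png

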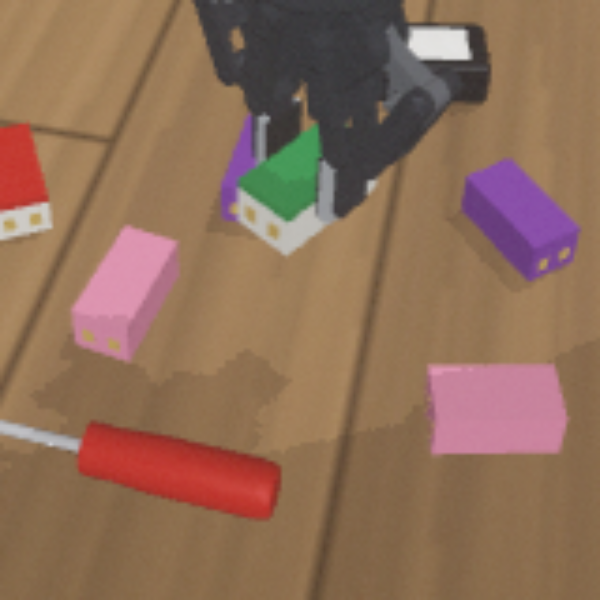

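The pack is held level (green top at (290,185)) and the others are undisturbed. Carrying it to the bay.

Request:
move_arm:
  deltas:
    - [[0,0,0.025],[0.115,-0.47,0.05],1]
    - [[0,0,0.05],[0.231,-0.943,0.1],1]
    - [[0,0,0.05],[0.231,-0.943,0.1],1]

```text
time: 11.98
tool_pos: [0.4737, 0.2246, 0.1154]
tcp_rot: [2.687, 1.628, -0.006]
wrist_force: [0.7, 0.8, -1.5]
width: 0.345
```

Request:
move_arm:
  deltas:
    - [[0,0,0.025],[0.115,-0.47,0.05],1]
    - [[0,0,0.05],[0.231,-0.943,0.1],1]
    - [[0,0,0.05],[0.231,-0.943,0.1],1]

```text
time: 12.35
tool_pos: [0.4975, 0.1315, 0.1261]
tcp_rot: [-2.621, -1.732, 0.003]
wrist_force: [-0.1, 1.3, -2.0]
width: 0.345
```

Request:
move_arm:
  deltas:
    - [[0,0,0.025],[0.115,-0.47,0.05],1]
    - [[0,0,0.05],[0.231,-0.943,0.1],1]
    - [[0,0,0.05],[0.231,-0.943,0.1],1]

```text
time: 12.72
tool_pos: [0.5211, 0.038, 0.1365]
tcp_rot: [-2.55, -1.834, 0.001]
wrist_force: [-0.9, -0.1, -1.0]
width: 0.342
```

Request:
move_arm:
  deltas:
    - [[0,0,0.025],[0.115,-0.47,0.0],1]
    - [[0,0,0.05],[0.231,-0.943,0],1]
    - [[0,0,0.05],[0.231,-0.943,0],1]

```text
time: 13.1
tool_pos: [0.5442, -0.0558, 0.1362]
tcp_rot: [-2.475, -1.933, 0.001]
wrist_force: [0.0, 0.4, -2.1]
width: 0.345
```

Request:
move_arm:
  deltas:
    - [[0,0,0.025],[0.115,-0.47,0.0],1]
    - [[0,0,0.05],[0.231,-0.943,0],1]
    - [[0,0,0.05],[0.231,-0.943,0],1]
    - [[0,0,0.05],[0.231,-0.943,-0.3],1]
    - [[0,0,0.05],[0.231,-0.943,-0.5],1]
    - [[0,0,0.05],[0.231,-0.943,-0.5],1]
    - [[0,0,0.05],[0.231,-0.943,-0.5],1]

```text
time: 13.98
tool_pos: [0.5673, -0.1487, 0.0875]
tcp_rot: [-2.395, -2.033, -0.0]
wrist_force: [0.2, -0.6, -1.2]
width: 0.342
```

```bash
python3 - <<'E'
from h import *
b,V=cloud('side');a,W=cloud('top')
s=status.read_state();print(s['width'],s['tool_pos'],s['tcp_rot'],s['wrist_force'])
for n,p,X in(('side',b,V),('top',a,W)):
    h=cv2.cvtColor(p,cv2.COLOR_RGB2HSV);m=(cv2.inRange(h,(45,100,50),(75,255,255))>0)&(X[...,2]>.06)
    P=X[m]
    if len(P)>5: print(n,len(P),np.percentile(P[:,2],[5,50,95]).round(4),np.round(cv2.minAreaRect((P[:,:2]*1000).astype(np.float32))[0],1),cv2.minAreaRect((P[:,:2]*1000).astype(np.float32))[1:])
save('t6.png',cv2.resize(b[70:200,170:330],(780,634))[:600])
E
```

```text
0.34105730296507136 [ 0.5680341  -0.14941041  0.08849714] [2.39390780e+00 2.03188399e+00 1.84882200e-03] [-0.15051396  0.21006906 -1.48095831]
side 95 [0.1003 0.1029 0.1043] [ 568.7 -145.8] ((62.23604965209961, 29.058277130126953), 86.59906005859375)
top 143 [0.1021 0.1049 0.1561] [ 568.1 -132.3] ((26.00226402282715, 42.296165466308594), 67.06562042236328)
```

View pics/t6.png

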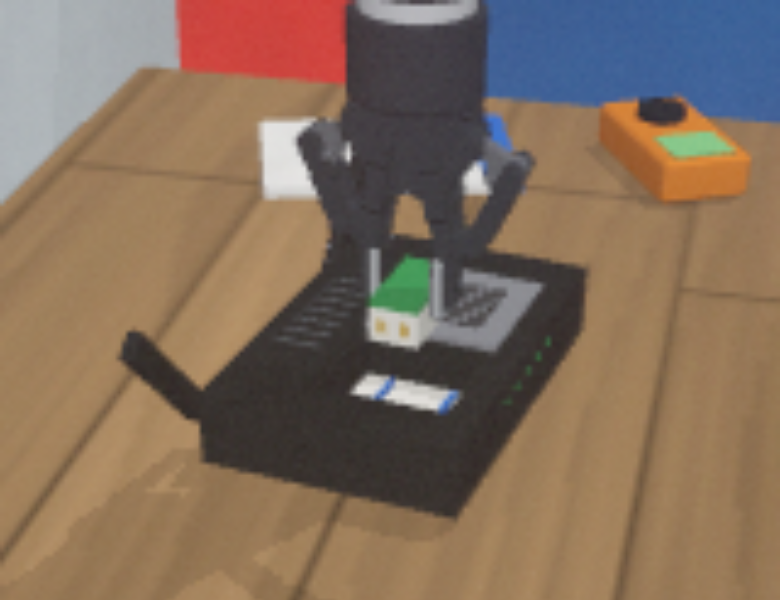

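The pack is over the bay at (405,300), aligned with the ribs. Lowering it gently.

Request:
move_arm:
  deltas:
    - [[0,0,0],[0.008,-0.015,-0.15],1]
    - [[0,0,0],[0.008,-0.015,-0.3],1]
    - [[0,0,0],[0.008,-0.015,-0.45],1]
    - [[0,0,0],[0.008,-0.015,-0.55],1]
    - [[0,0,0],[0.008,-0.015,-0.58],1]
    - [[0,0,0],[0.008,-0.015,-0.58],1]

```text
time: 14.82
tool_pos: [0.5678, -0.1511, 0.0291]
tcp_rot: [-2.395, -2.032, 0.0]
wrist_force: [-0.2, -0.3, -1.9]
width: 0.343
```

Request:
move_arm:
  deltas:
    - [[0,0,0],[0,0,-0.01],1]
    - [[0,0,0],[0,0,-0.02],1]
    - [[0,0,0],[0,0,-0.02],1]

```text
time: 15.2
tool_pos: [0.568, -0.1511, 0.0275]
tcp_rot: [2.395, 2.032, 0.0]
wrist_force: [0.3, -0.4, -1.2]
width: 0.349
```

Request:
move_arm:
  deltas:
    - [[0,0,0],[0,0,-0.01],1]
    - [[0,0,0],[0,0,-0.015],1]
    - [[0,0,0],[0,0,-0.015],1]

```text
time: 15.58
tool_pos: [0.5681, -0.1512, 0.0265]
tcp_rot: [2.395, 2.032, 0.0]
wrist_force: [-1.7, 0.8, 5.7]
width: 0.346
```

Contact felt at the floor. I'll release only partly (about 41 mm, so the fingers stay inside the bay) and lift.

Request:
move_arm:
  deltas:
    - [[0,0,0],[0,0,0.003],0.25]
    - [[0,0,0],[0,0,0.005],0.15]
    - [[0,0,0],[0,0,0.005],0.05]
    - [[0,0,0],[0,0,0.005],0.05]
    - [[0,0,0],[0,0,0.005],0.05]

```text
time: 16.2
tool_pos: [0.5679, -0.1511, 0.0262]
tcp_rot: [-2.395, -2.033, 0.0]
wrist_force: [0.8, 0.1, 0.3]
width: 0.477
```

Request:
move_arm:
  deltas:
    - [[0,0,0],[0,0,0.1],0.05]
    - [[0,0,0],[0,0,0.3],0.05]
    - [[0,0,0],[0,0,0.7],0.05]
    - [[0,0,0],[0,0,0.9],0.05]
    - [[0,0,0],[0,0,0.9],0.05]

```text
time: 16.82
tool_pos: [0.5699, -0.1517, 0.1194]
tcp_rot: [2.392, 2.029, 0.005]
wrist_force: [0.5, 0.1, 0.3]
width: 0.475
```

```bash
python3 - <<'E'
from h import *
b,V=cloud('side');a,W=cloud('top')
s=status.read_state();print(s['time'],s['width'],s['tool_pos'],s['tcp_rot'],s['wrist_force'])
for n,p,X in(('side',b,V),('top',a,W)):
    h=cv2.cvtColor(p,cv2.COLOR_RGB2HSV);m=(cv2.inRange(h,(45,100,50),(75,255,255))>0)&(X[...,2]>.03)&(X[...,2]<.06)&(X[...,1]>-.25)&(X[...,0]>.5)
    P=X[m]
    if len(P)>5: print(n,len(P),np.percentile(P[:,2],[5,50,95]).round(4),cv2.minAreaRect((P[:,:2]*1000).astype(np.float32)))
save('t7.png',cv2.resize(b[110:190,190:310],(780,520)))
E
```

```text
16.925 0.47446263977110115 [ 0.56746188 -0.15096467  0.11594353] [-2.39524939e+00 -2.03235425e+00  2.91812129e-04] [ 0.72095993  0.13076439 -1.23760066]
side 119 [0.0395 0.0416 0.043 ] ((567.2073364257812, -152.4667205810547), (65.21751403808594, 30.101938247680664), 82.8218765258789)
top 201 [0.0392 0.043  0.0454] ((542.0911254882812, -151.231201171875), (93.60426330566406, 51.01953887939453), 11.653247833251953)
```

View pics/t7.png

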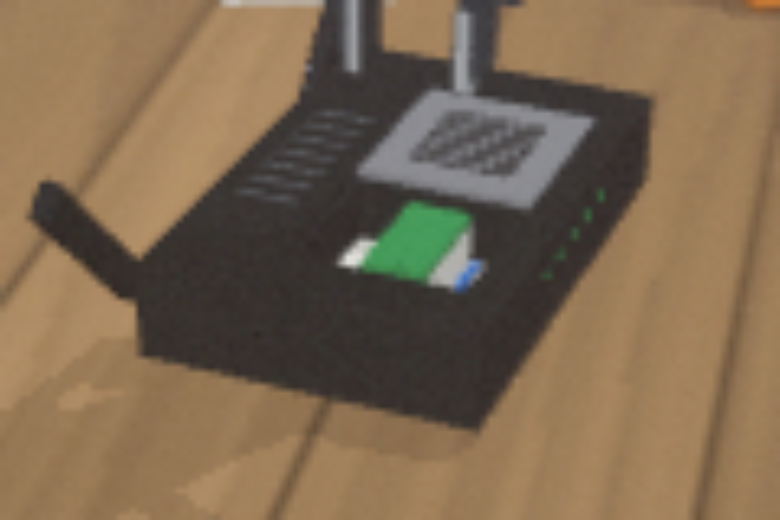

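The pack lies between the ribs at (420,240), with its top about 43 mm above the table, below the cover's 48 mm underside. Now closing the cover.

Request:
move_arm:
  deltas:
    - [[0,0,0],[-0.06,-0.43,0],1]
    - [[0,0,0],[-0.125,-0.86,0],1]
    - [[0,0,0],[-0.125,-0.86,0],1]
    - [[0,0,0],[-0.125,-0.86,-0.3],1]
    - [[0,0,0],[-0.125,-0.86,-0.55],1]
    - [[0,0,0],[-0.125,-0.86,-0.55],1]
    - [[0,0,0],[-0.125,-0.86,-0.55],1]

```text
time: 17.8
tool_pos: [0.5554, -0.2365, 0.0612]
tcp_rot: [-2.394, -2.033, 0.0]
wrist_force: [0.5, -0.3, -0.0]
width: -0.0
```

Request:
move_arm:
  deltas:
    - [[0,0,0],[0,0,-0.05],1]
    - [[0,0,0],[0,0,-0.08],1]
    - [[0,0,0],[0,0,-0.08],1]

```text
time: 18.18
tool_pos: [0.5553, -0.237, 0.0534]
tcp_rot: [2.395, 2.033, 0.0]
wrist_force: [0.3, -0.1, -0.4]
width: -0.001
```

Request:
move_arm:
  deltas:
    - [[0,0,0],[0,0,-0.015],1]
    - [[0,0,0],[0,0,-0.03],1]
    - [[0,0,0],[0,0,-0.03],1]

```text
time: 18.55
tool_pos: [0.5557, -0.2373, 0.052]
tcp_rot: [2.395, 2.032, 0.0]
wrist_force: [-3.1, 1.3, 8.8]
width: -0.001
```

Request:
move_arm:
  deltas:
    - [[0,0,0],[0.02,0.12,0],1]
    - [[0,0,0],[0.04,0.25,0],1]
    - [[0,0,0],[0.06,0.37,0],1]
    - [[0,0,0],[0.08,0.5,0],1]
    - [[0,0,0],[0.08,0.5,0],1]

```text
time: 19.18
tool_pos: [0.5639, -0.1865, 0.052]
tcp_rot: [2.394, 2.033, 0.001]
wrist_force: [-2.5, 1.6, 8.1]
width: -0.001
```

Request:
move_arm:
  deltas:
    - [[0,0,0],[0.016,0.1,0],1]
    - [[0,0,0],[0.032,0.2,0],1]
    - [[0,0,0],[0.045,0.28,0],1]
    - [[0,0,0],[0.045,0.28,0],1]

```text
time: 19.68
tool_pos: [0.5683, -0.1587, 0.052]
tcp_rot: [2.395, 2.033, 0.001]
wrist_force: [-3.1, 1.3, 8.7]
width: 0.0
```

Request:
move_arm:
  deltas:
    - [[0,0,0],[0.008,0.05,0],1]
    - [[0,0,0],[0.014,0.09,0],1]
    - [[0,0,0],[0.019,0.12,0],1]
    - [[0,0,0],[0.019,0.12,0],1]

```text
time: 20.18
tool_pos: [0.5708, -0.1482, 0.052]
tcp_rot: [2.393, 2.031, 0.001]
wrist_force: [-0.8, -2.7, 6.6]
width: 0.001
```

Request:
move_arm:
  deltas:
    - [[0,0,0],[0.003,0.02,-0.005],1]
    - [[0,0,0],[0.006,0.04,-0.005],1]
    - [[0,0,0],[0.006,0.04,-0.005],1]

```text
time: 20.55
tool_pos: [0.572, -0.145, 0.052]
tcp_rot: [2.391, 2.03, 0.001]
wrist_force: [-2.3, -4.2, 8.2]
width: 0.002
```

Request:
move_arm:
  deltas:
    - [[0,0,0],[0,0,0.05],1]
    - [[0,0,0],[0,0,0.4],1]
    - [[0,0,0],[0,0,0.9],1]
    - [[0,0,0],[0,0,0.9],1]

```text
time: 21.05
tool_pos: [0.574, -0.1439, 0.1451]
tcp_rot: [2.389, 2.027, 0.009]
wrist_force: [0.4, 0.7, 0.0]
width: -0.001
```

Request:
move_arm:
  deltas:
    - [[0,0,0],[-0.1,0.5,0.2],1]
    - [[0,0,0],[-0.2,1,0.4],1]
    - [[0,0,0],[-0.2,1,0.4],1]

```text
time: 21.42
tool_pos: [0.5503, -0.0403, 0.1807]
tcp_rot: [2.391, 2.037, 0.003]
wrist_force: [0.2, -0.2, 0.1]
width: -0.001
```

Request:
move_arm:
  deltas:
    - [[0,0,0],[-0.1,0.5,0],1]
    - [[0,0,0],[-0.2,1,0],1]
    - [[0,0,0],[-0.2,1,0],1]

```text
time: 21.8
tool_pos: [0.5291, 0.0588, 0.1783]
tcp_rot: [-2.39, -2.036, 0.003]
wrist_force: [0.1, 0.9, -0.0]
width: 0.001
```

Request:
move_arm:
  deltas:
    - [[0,0,0],[-0.1,0.5,0],1]
    - [[0,0,0],[-0.2,1,0],1]
    - [[0,0,0],[-0.2,1,0],1]
    - [[0,0,0],[-0.2,1,0],1]

```text
time: 22.3
tool_pos: [0.5105, 0.1556, 0.179]
tcp_rot: [2.395, 2.032, -0.003]
wrist_force: [-0.5, -0.3, 0.3]
width: 0.003
```

```bash
python3 - <<'E'
from h import *
a,W=cloud('top')
h=cv2.cvtColor(a,cv2.COLOR_RGB2HSV)
m=((W[...,2]>.046)&(W[...,2]<.056)&(cv2.inRange(h,(0,0,70),(180,60,180))>0)).astype(np.uint8)
m[:120]=0;m[:,:330]=0
m=cv2.morphologyEx(m,cv2.MORPH_OPEN,np.ones((3,3)))
N,l,s,c=cv2.connectedComponentsWithStats(m);i=1+s[1:,4].argmax()
r=cv2.minAreaRect((W[l==i][:,:2]*1000).astype(np.float32));print(r,'travel from open',np.linalg.norm(np.array(r[0])-[555,-236.3]))
save('t8.png',np.vstack([cv2.resize(a,(512,384))[100:270],cv2.resize(a[110:210,320:470],(512,341))]))
print(status.read_state()['time'])
E
```

```text
((568.7443237304688, -149.84693908691406), (96.60804748535156, 88.20539093017578), 81.13524627685547) travel from open 87.53878098334289
22.35
```

View pics/t8.png

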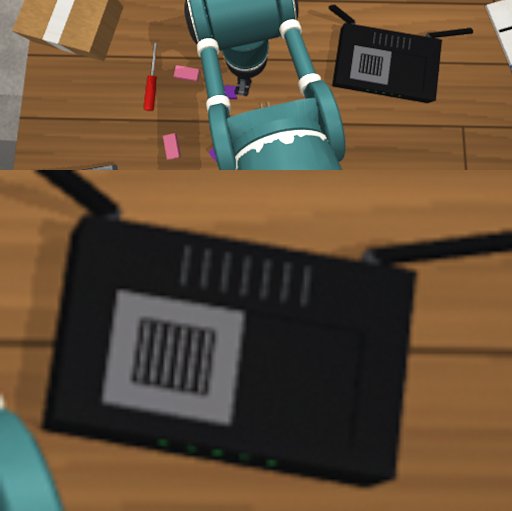

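The cover is shut (plate at crop (175,357)). It travelled 87.5 mm from the open stop and the finger slipped against the shut stop. Handing in.

```bash
python3 -c "
from workcell import order;print(order.finish_job())"
```

```text
the job is handed in; nothing more can be done
None
```

The charged green-topped pack is in the router's bay and the cover is shut again; I handed the job in at about 22 s. I pressed and slid the cover open to its stop and laid the pack green side up between the blue ribs, with about 6 N at contact. I then slid the cover back to its shut stop and moved the arm clear.

**Last checks**
- **Pack:** seen between the ribs after release. Its top measured about 42–43 mm above the table, where 44 mm was expected and the cover's underside is at 48 mm.
- **Cover:** it travelled 87.5 mm from open to shut, against the nominal 88 mm, and the finger slipped at both stops. It started about 8 mm ajar.
- **Other items:** I never touched the spent pack, adapter, screwdriver or look-alikes. In the last picture the arm hid the spent pack and most of the adapter, so I couldn't check those two at the end.

The top camera's size reading of the pack in the bay was unusable because other green pixels got into it. The pack's position there rests on the side camera, whose heights read 1–2 mm low.

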